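# Stow the keyed battery pack in its cradle

## Robot

A 6-joint arm with a two-finger parallel gripper is mounted at the origin on a cart in front of the work surface, level with it; the furniture and walls round the work are solid. World frame = base frame: x ahead of the robot, y to its left, z up, the work surface at z = 0. Lengths are in mm, angles in rad, forces in N, time in s.
With the tool pointing down it reaches from about 275 to 1000 mm from the base axis. Payload 8.4 kg.
Tool frame: the origin (TCP) lies at the very end of the fingers, on their centre line; the grasp point (between the pads) lies 19 mm behind it; z points along the fingers, y is the line along which they close (so a half turn about z gives the same grasp; the last joint's range is limited). The gripper opens to 85 mm and grips with 20 to 120 N. Pads are 22 mm wide; open, the fingers measure 114 mm over their backs; the gripper's body (76 mm by 85 mm) begins 54 mm behind the grasp point. The pads swing forward as they close: fully open they stand 13 mm farther back than shut.
Start: joints at [1.183, 0.353, 1.633, -0, 1.155, -0.002], TCP at [235.187, 579.064, 231.281] pointing down, gripper open.
Joint ranges: [-2.63, 2.63], [-0.92, 2.1], [0.06, 2.66], [-1.3, 4.44], [0, 2.69], [-3.02, 3.02]. Speed limits (rad/s): [2.22, 2.22, 2.79, 3.14, 3.14, 3.14].

## Interface

Orientations are given as [roll, pitch, yaw] about the fixed x, y, z axes, in that order (R = Rz(yaw) Ry(pitch) Rx(roll)).
In Python, from rig import sensors, grab_frame, camera_params, order gives the robot as it stands. The module is installed in compiled form; this text tells all that it offers.
- The arm moves only by the tool move_arm, never from a script. Its argument "motion" is a list of rows, each a list of 7 numbers: the turn, a rotation vector about the tool's x, y, z in parts of the range, where 1.0 means pi rad, then the shift along the tool's x, y, z in normalised numbers (1 is 0.6 m), then the finger opening in m, from 0 to 0.0854. A call has 1 to 8 rows; each row is the pose to reach, as a shift and turn from the pose commanded when the call began, along the tool's axes at that moment; what a row does not reach only later rows make up. A row lasts 1/8 s, in which the tool goes at most 62.5 mm and 10.7 degrees, less where a joint would pass 70% of its speed; a pose out of reach is approached as far as the arm can. Shift and turn numbers lie between -1 and 1, and a call with a number outside is refused. A call with a gripper value outside its range is refused whole. The fingers move at their own pace and stop on an object; "grip_force" is the grip in N (left out, the last holds). Time passes only in rows, so rows that repeat a pose let the fingers close. It gives the time, the measured TCP pose, the force, the opening and the grip force at its end, in the units of the state.
- sensors.sense(): the state, without advancing time (a new reading comes with each control period).
- grab_frame(name): name is "side" or "top"; returns (picture, depth): 480x640x3 uint8, red, green, blue; 480x640 float32, mm along the optical axis (not along the pixel's ray), 0 where there is no reading.
- camera_params(name): a dict with "camera_matrix" (3x3 intrinsics, pixels), "k1" (the pictures are not rectified: a ray, as slopes to the right and down, at radius r is drawn at 1 + k1 r^2 times it, then the intrinsics apply), "world_from_camera" (4x4, takes a point from camera to world coordinates). Camera axes: x right, y down, z forward; pixel columns grow to the right and rows downward; lengths in mm; the calibration is good to about 2 mm. A picture is of the moment at which its call begins. camera_params takes no time and is no camera call.
- order.sign_off(): hands the job in; it is judged then, once.
The state is a dict: "clock": time; "qpos": joint angles; "qvel": joint speeds; "joint_efforts": joint torques, N m; "eef_pos": TCP position; "tcp_rot": TCP orientation; "contact_force": force on the tool from outside, world axes, zero at the start; "wrist_torque": the same for the moment, N m; "opening": opening from 0.0 (shut) to 1.0 (fully open); "grasp_force": force on a finger pad.
Only numpy, scipy, OpenCV 4.12 (cv2) and the standard library are available. Lean on these libraries where they do the work, as an engineer would, in place of code of your own. Each camera call takes 0.05 s, during which the arm holds its last target. There are 200 camera calls.

## Task

Put the blue battery pack that has the black key on its end into the orange storage cradle, its key in the slot at the narrow end, and shuffle it if need be until it lies fully home, flat on the cradle's floor. Lower it in rather than dropping it, let go, and leave the plain blue cell pair without a key lying where it is.

Things in the scene. Friction and masses are not known exactly. Their poses are not given: they have to be found in the camera images.
- battery_pack: Pack of two blue cells, 37 mm wide (x), 66 long (y -33 to +33), 19 high, widest at 9 mm height, 0.11 kg, with a black cap on one end (36 wide, to y = +37) and on it a black key tongue (14 wide, z 1 to 13, to y = +57). Origin: underside, under the middle of the cells; y points to the key, z up. Lies flat; grip across the 37 mm at mid-cells.
- plain_pair: Look-alike to be left alone: the same blue cell pair, 37 x 66 x 19 mm, with no black cap or key. Origin: underside, under its middle; y along the cells.
- cradle: Fixed on the mat (2.5 mm). Grey base, x -33 to +33, y -49 to +73 mm; its top, 8 mm above the origin, is the pocket floor. Orange walls 6 mm thick, tops at 18 mm. Pocket: x -25 to +25, y -40 to +44; then the key slot, x -16 to +16, to y = +64. No wall at the long sides for y -26 to +28 (finger gaps). Origin: underside, below where the pack's origin belongs; y to the key slot, z up.
- key_tip (a point): Point at the free end of the pack's black key, 57 mm along the pack's y from its origin, 7 mm above its underside, axes as the pack's. In the cradle it belongs in the slot, at about y = +57 mm of the cradle. The pack then has about 7 mm of play all round; the other way round it is too long to fit.
Things that resemble listed ones, but are neither listed nor needed, are in the scene too. Leave any red look-alike of the battery_pack alone.

How it is judged:
By the outcome, as a careful person would: the job done as asked, in the order asked, and still so for the second after the job is handed in, with the robot touching nothing.
It also fails if it takes over 38 s, if anything falls off the work surface, if the arm or the gripper's body presses on something with over 40 N, if the wrist force passes 120 N, or if a joint passes its speed limit or range.

## Working session

There is one attempt and no reset: what is moved stays moved. The work goes in short steps, Python scripts to look and compute and a tool call to move; the robot and the scene stay as the last step left them, time stands still between calls to the robot, and variables do not carry over. Pictures are saved under pics/ and viewed, at most 10 in all, crops included, and the job is handed in when it is done.

Besides the shell and the picture viewer there is one more tool, called after "Request:" in YAML: its name, and indented under it one key for each argument. move_arm: Moves the arm, as the interface text tells. Its arguments: {"type":"object","properties":{"motion":{"type":"array","items":{"type":"array","items":{"type":"number"}}},"grip_force":{"type":"number"}},"required":["motion"]}

```bash
mkdir -p pics
cat > h.py <<'E'
import numpy as np, cv2
from rig import sensors, grab_frame, camera_params, order
def save(img,n): cv2.imwrite(f'pics/{n}.png',img[...,::-1])
def undist(cp,uv):
    K=np.array(cp["camera_matrix"]);D=np.array([cp["k1"],0,0,0],float)
    return cv2.undistortPoints(np.array(uv,float).reshape(-1,1,2),K,D).reshape(-1,2)
def plane(name,uv,z):
    cp=camera_params(name);n=undist(cp,uv);T=np.array(cp["world_from_camera"])
    d=np.c_[n,np.ones(len(n))]@T[:3,:3].T;o=T[:3,3]
    return o+d*((z-o[2])/d[:,2])[:,None]
def depthpts(name,uv,dep):
    cp=camera_params(name);n=undist(cp,uv);T=np.array(cp["world_from_camera"])
    p=np.c_[n,np.ones(len(n))]*np.array(dep)[:,None]
    return p@T[:3,:3].T+T[:3,3]
E
python3 - <<'E'
from h import *
np.set_printoptions(precision=4,suppress=True)
for n in("top","side"):
    p,d=grab_frame(n);save(p,n+'0');np.save(n+'0.npy',d);print(n,camera_params(n))
print(sensors.sense())
E
```

```text
top {'camera_matrix': array([[519.104 ,   0.    , 316.7346],
       [  0.    , 519.104 , 248.3943],
       [  0.    ,   0.    ,   1.    ]]), 'k1': 0.0090791709078854, 'world_from_camera': array([[ -0.1082,  -0.9726,   0.2058, 293.9967],
       [ -0.9941,   0.1066,  -0.0189, 158.8533],
       [ -0.0036,  -0.2066,  -0.9784, 976.3398],
       [  0.    ,   0.    ,   0.    ,   1.    ]])}
side {'camera_matrix': array([[441.9258,   0.    , 316.4069],
       [  0.    , 441.9258, 245.8204],
       [  0.    ,   0.    ,   1.    ]]), 'k1': 0.006044611235787688, 'world_from_camera': array([[ -0.9998,  -0.0012,  -0.0196, 485.7042],
       [  0.0151,   0.596 ,  -0.8028, 833.6048],
       [  0.0126,  -0.8029,  -0.5959, 554.6134],
       [  0.    ,   0.    ,   0.    ,   1.    ]])}
{'clock': 0.1, 'qpos': array([ 1.1826,  0.3536,  1.6341,  0.    ,  1.1551, -0.0024]), 'qvel': array([ 0.0009, -0.0018, -0.001 ,  0.0007,  0.0016,  0.0013]), 'joint_efforts': array([ -0.0012, -60.6353, -34.2818,  -0.    ,   0.0039,   0.    ]), 'eef_pos': array([235.0407, 578.6774, 230.6218]), 'tcp_rot': array([-3.1404, -0.    ,  2.7558]), 'contact_force': array([-0.2331, -0.6063, -0.6084]), 'wrist_torque': array([-0.0385,  0.0227, -0.0077]), 'grasp_force': 0.0, 'opening': 0.9969275323807356}
```

View pics/top0.png

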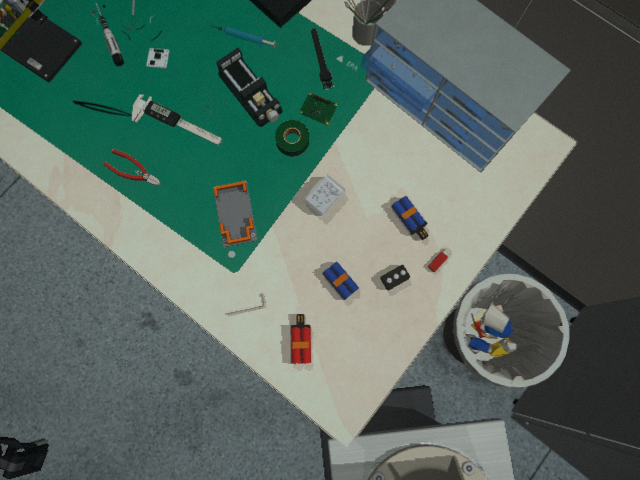

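View pics/side0.png

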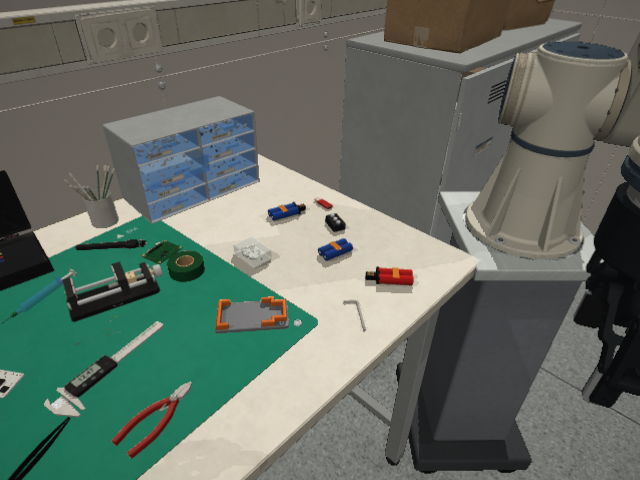

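The top view shows the keyed blue pack at about (409,216) with its key at (424,234), the plain pair at (341,281), the red look-alike at (301,340), and the cradle at (236,213). The drawer cabinet stands near the pack at (470,130). Next I segment and measure.

```bash
cat >> h.py <<'E'
def contour_big(mask,box):
    x0,y0,x1,y1=box;m=np.zeros_like(mask);m[y0:y1,x0:x1]=mask[y0:y1,x0:x1]
    return m
def hsv(p): return cv2.cvtColor(p,cv2.COLOR_RGB2HSV)
def blue(p): h=hsv(p); return ((h[...,0]>100)&(h[...,0]<130)&(h[...,1]>120)&(h[...,2]>50)).astype(np.uint8)
def orange(p): h=hsv(p); return ((h[...,0]>5)&(h[...,0]<22)&(h[...,1]>150)&(h[...,2]>120)).astype(np.uint8)
def dark(p): return (p.max(2)<50).astype(np.uint8)
def uvof(m): ys,xs=np.nonzero(m); return np.c_[xs,ys].astype(float)
E
python3 - <<'E'
from h import *
np.set_printoptions(precision=1,suppress=True)
p=cv2.imread('pics/top0.png')[...,::-1].copy();d=np.load('top0.npy')
s=cv2.imread('pics/side0.png')[...,::-1].copy();ds=np.load('side0.npy')
def rect(pts):
    (c,(w,h),a)=cv2.minAreaRect(pts[:,:2].astype(np.float32));b=cv2.boxPoints((c,(w,h),a));return np.array(c),w,h,a,b
for nm,im,dd,bp,bk in(("top",p,d,(385,190,435,245),(412,220,435,245)),("side",s,ds,(262,195,310,228),(290,200,312,222))):
    m=contour_big(blue(im)|orange(im),bp);uv=uvof(m);P=plane(nm,uv,2.5+9 if 0 else 11)
    print(nm,'pack n',len(uv),rect(P));D=depthpts(nm,uv,dd[uv[:,1].astype(int),uv[:,0].astype(int)]);print(' depth z pct',np.percentile(D[:,2],[5,50,95]),D.mean(0))
    k=contour_big(dark(im),bk);uv=uvof(k);P=plane(nm,uv,10);print(' key',len(uv),P.mean(0),rect(P)[4].ravel())
for nm,im,dd,b in(("top",p,d,(205,170,265,255)),("side",s,ds,(205,285,300,340))):
    m=contour_big(orange(im),b);uv=uvof(m);P=plane(nm,uv,20.5);r=rect(P);print(nm,'cradle',len(uv),r)
    D=depthpts(nm,uv,dd[uv[:,1].astype(int),uv[:,0].astype(int)]);print(np.percentile(D[:,2],[5,50,95]))
a=cv2.resize(p[165:260,200:270],None,fx=6,fy=6,interpolation=cv2.INTER_CUBIC)
b=cv2.resize(p[190:245,380:440],None,fx=6,fy=6,interpolation=cv2.INTER_CUBIC)
c=np.zeros((570,780,3),np.uint8);c[:,:420]=a;c[:330,420:780]=b;save(c,'crop0')
E
```

```text
top pack n 507 (array([537.5, -46.3]), 84.7258071899414, 34.42099380493164, 27.433900833129883, array([[492. , -50.6],
       [507.9, -81.1],
       [583.1, -42.1],
       [567.2, -11.5]], dtype=float32))
 depth z pct [13.1 17.6 21. ] [544.3 -40.1  19.3]
 key 95 [510.4 -59.4  10. ] [489.3 -54.3 505.9 -83.9 528.  -71.4 511.4 -41.9]
side pack n 295 (array([543. , -34.7]), 71.93118286132812, 49.50096893310547, 28.524154663085938, array([[499.5, -30.1],
       [523.2, -73.6],
       [586.4, -39.2],
       [562.7,   4.3]], dtype=float32))
 depth z pct [ 3.1 12.6 16.7] [541.5 -28.9  13.5]
 key 39 [502.9 -45.4  10. ] [488.6 -29.7 496.5 -65.8 515.8 -61.6 507.9 -25.5]
top cradle 306 (array([583.3, 290.5]), 115.10652160644531, 60.95847702026367, 5.311911106109619, array([[523.1, 315.5],
       [528.8, 254.8],
       [643.4, 265.5],
       [637.8, 326.2]], dtype=float32))
[17.8 21.  23.9]
side cradle 383 (array([580.3, 299. ]), 114.87435913085938, 66.46391296386719, 4.539978981018066, array([[520.4, 327.6],
       [525.6, 261.4],
       [640.1, 270.4],
       [634.9, 336.7]], dtype=float32))
[14.4 17.8 19.5]
```

View pics/crop0.png

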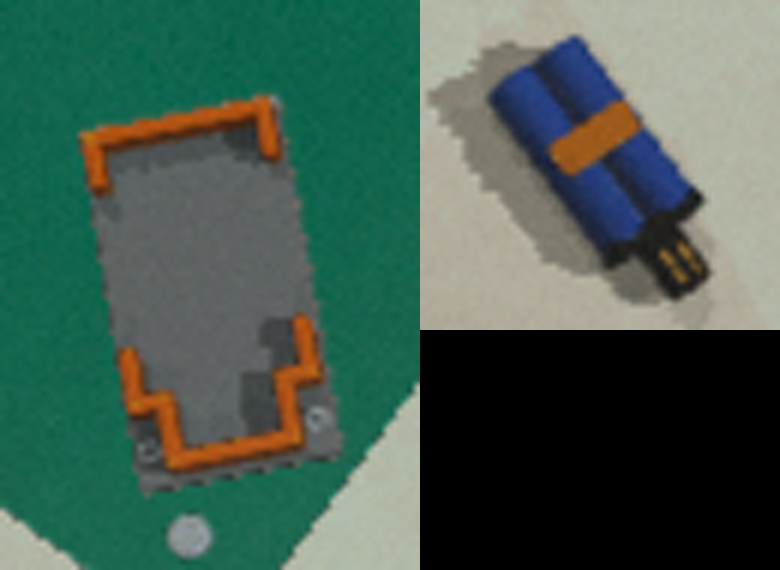

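The crop shows the cradle's narrow slot end at the bottom of the image (toward world −x), and the pack's key pointing to the lower right. I refine the pack pose and the clearances.

```bash
cat >> h.py <<'E'
def packpose(nm,im,box,zsil,side=1):
    m=contour_big(blue(im),box);n,l,st,_=cv2.connectedComponentsWithStats(cv2.dilate(m,np.ones((9,9),np.uint8)))
    m=m*(l==1+np.argmax(st[1:,4]));P=plane(nm,uvof(m),zsil)
    c,(w,h),a=cv2.minAreaRect(P[:,:2].astype(np.float32));b=cv2.boxPoints((c,(w,h),a))
    e=b[1]-b[0];f=b[2]-b[1];e=e if np.hypot(*e)>np.hypot(*f) else f
    k=e/np.hypot(*e);k=-k if k[0]>0 else k
    q=P[:,:2]-P[:,:2].mean(0);v=np.linalg.eigh(q.T@q)[1][:,1];v=-v if v[0]>0 else v
    return np.array(c),sorted((w,h)),np.degrees(np.arctan2(k[1],k[0])),np.degrees(np.arctan2(v[1],v[0])),P
E
python3 - <<'E'
from h import *
np.set_printoptions(precision=1,suppress=True)
p=cv2.imread('pics/top0.png')[...,::-1].copy();d=np.load('top0.npy')
s=cv2.imread('pics/side0.png')[...,::-1].copy();ds=np.load('side0.npy')
for nm,im,dd,b in(("top",p,d,(385,190,435,245)),("side",s,ds,(262,195,310,228))):
    r=packpose(nm,im,b,11);print(nm,*r[:4])
    o=contour_big(orange(im),(395,195,425,230) if nm=="top" else (270,200,295,222));uv=uvof(o)
    print(' band',len(uv),plane(nm,uv,17).mean(0),depthpts(nm,uv,dd[uv[:,1].astype(int),uv[:,0].astype(int)]).mean(0))
uv=np.array([[x,y] for y in range(60,240,6) for x in range(360,560,6)],float)
D=depthpts("top",uv,d[uv[:,1].astype(int),uv[:,0].astype(int)])
B=D[(D[:,2]>60)];i=np.argmin(np.hypot(*(B[:,:2]-[545,-45]).T));print('nearest tall',B[i],B[:,2].max())
B=B[B[:,2]>150];i=np.argmin(np.hypot(*(B[:,:2]-[545,-45]).T));print(B[i])
E
```

```text
top [546.5 -41.7] [34.42099380493164, 64.57135009765625] -152.56607 -151.63157456104156
 band 85 [546.3 -42.   17. ] [545.8 -41.6  19. ]
side [542.1 -33. ] [45.79425048828125, 71.91899871826172] -152.12148 -147.1037070723185
 band 29 [542.8 -36.7  17. ] [542.8 -37.9  16.3]
nearest tall [ 656.7 -144.3   88.5] 976.3398294370959
[ 663.  -143.   171.2]
```

Units first: shifts go in shares of 0.6 m and turns go in shares of pi rad. So -0.352 m / 0.6 = -0.5867, -0.308 m / 0.6 = -0.5133, -0.874 rad / 3.1416 = -0.2782.

Request:
move_arm:
  motion:
    - [0, 0, -0.035, -0.0733, -0.0633, 0.0067, 0.085]
    - [0, 0, -0.07, -0.1467, -0.1267, 0.0133, 0.085]
    - [0, 0, -0.105, -0.22, -0.19, 0.02, 0.085]
    - [0, 0, -0.1401, -0.2933, -0.2533, 0.0267, 0.085]
    - [0, 0, -0.1751, -0.3667, -0.3167, 0.0333, 0.085]
    - [0, 0, -0.2101, -0.44, -0.38, 0.04, 0.085]
    - [0, 0, -0.2451, -0.5133, -0.4433, 0.0467, 0.085]
    - [0, 0, -0.2782, -0.5867, -0.5067, 0.0533, 0.085]
  grip_force: 50

```text
clock: 1.1
eef_pos: [447.4, 163.2, 199.2]
tcp_rot: [3.142, 0.0, -2.65]
contact_force: [1.0, 0.1, -0.1]
opening: 0.994
grasp_force: 0.0
```

In the tool's units: -0.2266 m / 0.6 = -0.3777, -0.2 m / 0.6 = -0.3333.

Request:
move_arm:
  motion:
    - [0, 0, 0, 0.0033, -0.0833, 0.0167, 0.085]
    - [0, 0, 0, 0.0067, -0.1667, 0.05, 0.085]
    - [0, 0, 0, 0.01, -0.25, 0.1, 0.085]
    - [0, 0, 0, 0.0133, -0.3333, 0.15, 0.085]
    - [0, 0, 0, 0.0158, -0.3777, 0.2, 0.085]
    - [0, 0, 0, 0.0158, -0.3777, 0.25, 0.085]
    - [0, 0, 0, 0.0158, -0.3777, 0.25, 0.085]

```text
clock: 1.98
eef_pos: [542.7, -39.8, 47.2]
tcp_rot: [3.139, -0.004, -2.654]
contact_force: [-0.3, 0.5, -1.1]
opening: 0.991
grasp_force: 0.0
```

Run:
```python
from h import *
p,d=grab_frame("top");s,e=grab_frame("side")
print(sensors.sense()["eef_pos"])
c=np.zeros((480,800,3),np.uint8)
c[:,:400]=cv2.resize(p[150:270,360:460],None,fx=4,fy=4);c[:,400:]=cv2.resize(s[120:240,240:340],None,fx=4,fy=4);save(c,'hover')
```

```text
[544.73724321 -39.46370051  49.6235358 ]
```

View pics/hover.png

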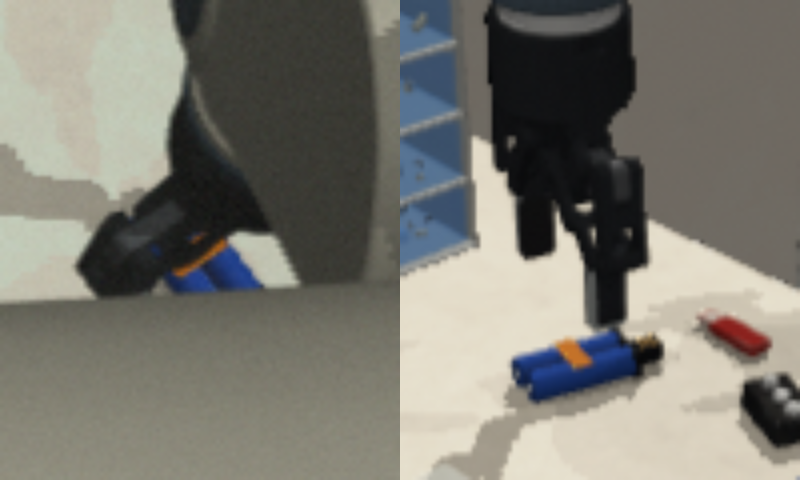

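Side view: the open fingers straddle the pack, whose band is at (573,352) in the crop. I descend and grip.

In the tool's units: 0.047 m / 0.6 = 0.0783, 0.036 m / 0.6 = 0.06.

Request:
move_arm:
  motion:
    - [0, 0, 0, 0, 0, 0.0333, 0.085]
    - [0, 0, 0, 0, 0, 0.06, 0.085]
    - [0, 0, 0, 0, 0, 0.0783, 0.085]
    - [0, 0, 0, 0, 0, 0.0783, 0.06]
    - [0, 0, 0, 0, 0, 0.0783, 0.04]
    - [0, 0, 0, 0, 0, 0.0783, 0.03]
    - [0, 0, 0, 0, 0, 0.0783, 0.03]
    - [0, 0, 0, 0, 0, 0.0783, 0.03]
  grip_force: 50

```text
clock: 3.08
eef_pos: [545.3, -39.7, 3.1]
tcp_rot: [-3.141, 0.001, -2.653]
contact_force: [-0.6, 0.6, 4.8]
opening: 0.403
grasp_force: 49.3
```

In the tool's units: -0.05 m / 0.6 = -0.0833, -0.03 m / 0.6 = -0.05.

Request:
move_arm:
  motion:
    - [0, 0, 0, 0, 0, -0.0083, 0.03]
    - [0, 0, 0, 0, 0, -0.025, 0.03]
    - [0, 0, 0, 0, 0, -0.05, 0.03]
    - [0, 0, 0, 0, 0, -0.0833, 0.03]
    - [0, 0, 0, 0, 0, -0.0833, 0.03]

```text
clock: 3.7
eef_pos: [546.3, -39.7, 54.3]
tcp_rot: [-3.14, 0.003, -2.653]
contact_force: [0.5, 0.2, -1.1]
opening: 0.404
grasp_force: 49.9
```

Run:
```python
from h import *
s,e=grab_frame("side")
print(sensors.sense())
save(cv2.resize(s[130:240,230:340],None,fx=5,fy=5),'lift')
```

```text
{'clock': 3.75, 'qpos': array([-7.53644182e-02,  4.68696335e-01,  1.93409824e+00, -2.92975280e-05,
        7.36647412e-01, -2.13436913e+00]), 'qvel': array([-0.00025042,  0.02499607,  0.0154681 , -0.0015764 , -0.00813168,
        0.00023716]), 'joint_efforts': array([ 6.00796170e-05, -5.93233323e+01, -2.40769225e+01, -2.80384746e-03,
        8.99666827e-02, -5.86022588e-05]), 'eef_pos': array([545.53477428, -39.69442204,  53.31648331]), 'tcp_rot': array([-3.14042707e+00,  1.80753127e-03, -2.65336153e+00]), 'contact_force': array([-1.19393248, -0.3581192 , -1.63607913]), 'wrist_torque': array([-0.02583794,  0.02548859, -0.04573206]), 'grasp_force': 49.918100237846375, 'opening': 0.40455132440110386}
```

View pics/lift.png

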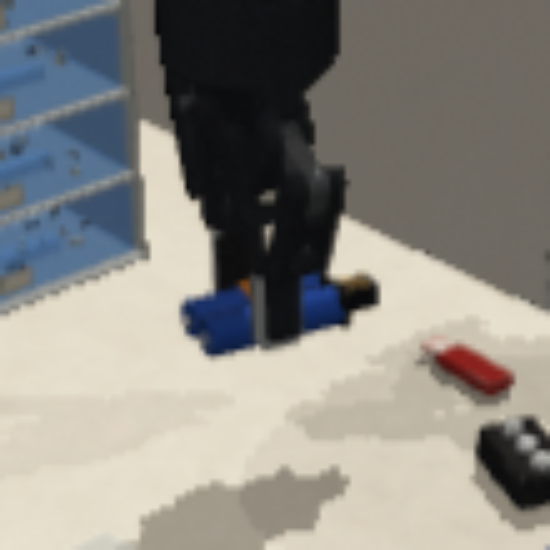

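The pack is lifted level, gripped about mid-cells (finger at (278,310) in the crop). I carry it to above the cradle.

In the tool's units: 0.2725 m / 0.6 = 0.4542, -0.04 m / 0.6 = -0.0667, 0.05 rad / 3.1416 = 0.0159.

Request:
move_arm:
  motion:
    - [0, 0, 0, 0, 0, -0.05, 0.03]
    - [0, 0, 0.0159, -0.0417, 0.0567, -0.1, 0.03]
    - [0, 0, 0.0382, -0.1, 0.1367, -0.1167, 0.03]
    - [0, 0, 0.0637, -0.1583, 0.215, -0.1167, 0.03]
    - [0, 0, 0.0891, -0.2167, 0.295, -0.1167, 0.03]
    - [0, 0, 0.1114, -0.275, 0.3733, -0.1167, 0.03]
    - [0, 0, 0.1273, -0.3167, 0.43, -0.1, 0.03]
    - [0, 0, 0.1273, -0.3343, 0.4542, -0.0667, 0.03]

```text
clock: 4.75
eef_pos: [594.5, 298.0, 91.8]
tcp_rot: [3.141, 0.001, -3.052]
contact_force: [-0.3, -0.4, -1.3]
opening: 0.409
grasp_force: 50.2
```

In the tool's units: 0.035 m / 0.6 = 0.0583, 0.02 m / 0.6 = 0.0333.

Request:
move_arm:
  motion:
    - [0, 0, 0, 0, 0, 0.0333, 0.03]
    - [0, 0, 0, 0, 0, 0.0583, 0.03]
    - [0, 0, 0, 0, 0, 0.0583, 0.03]

```text
clock: 5.12
eef_pos: [593.1, 293.4, 55.6]
tcp_rot: [-3.14, -0.003, -3.054]
contact_force: [0.6, -0.4, -1.5]
opening: 0.405
grasp_force: 50.2
```

Run:
```python
from h import *
np.set_printoptions(precision=3,suppress=True)
p,d=grab_frame("top");s,e=grab_frame("side")
save(p,'topB');save(s,'sideB')
S=sensors.sense();print(S["eef_pos"],S["tcp_rot"],S["opening"],S["grasp_force"])
c=np.zeros((480,800,3),np.uint8)
c[:,:400]=cv2.resize(p[160:280,190:290],None,fx=4,fy=4);c[:,400:]=cv2.resize(s[220:340,205:305],None,fx=4,fy=4);save(c,'overcradle')
```

```text
[594.42  294.267  57.478] [-3.142 -0.    -3.054] 0.4068921951633708 50.18839180469513
```

View pics/overcradle.png

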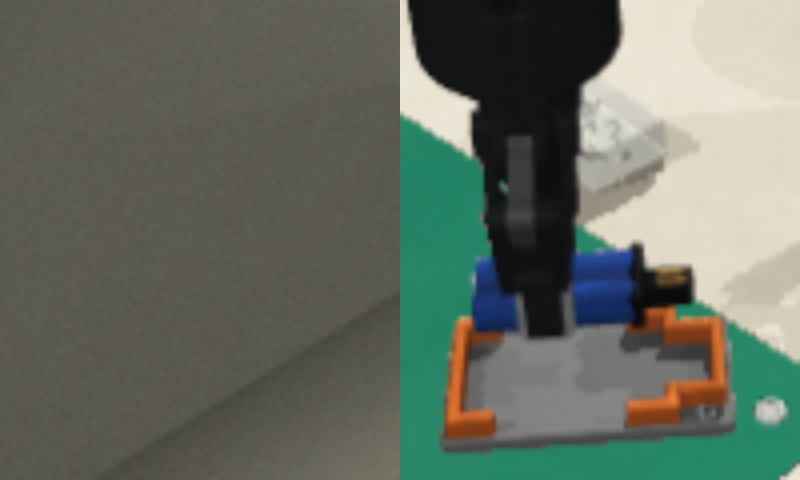

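Side view: the held pack is level above the cradle with its key toward the slot (key tip at crop (692,287)). The arm hides the top view. I measure pack against cradle in the side view.

Run:
```python
from h import *
np.set_printoptions(precision=1,suppress=True)
s=cv2.imread('pics/sideB.png')[...,::-1].copy()
s0=cv2.imread('pics/side0.png')[...,::-1].copy()
m=contour_big(blue(s),(320,278,368,306) if 0 else (318,280,368,306))
uv=uvof(m); uv=uv if len(uv) else uv
b=blue(s);m=contour_big(b,(315,275,370,310))
# crop origin 205,220 scale 4
m=contour_big(b,(320,280,370,306));uv=uvof(contour_big(b,(205+68,220,205+110,310)) if 0 else m)
m=contour_big(b,(215,220+57,270,220+85)) if 0 else m
B=contour_big(b,(205+16*0,220+55,305,220+86));uv=uvof(B)
print('blue px',uv.min(0),uv.max(0))
low=[(c,uv[uv[:,0]==c][:,1].max()+.5) for c in np.unique(uv[:,0])]
L=plane("side",low,57.5-0.3)
f=np.polyfit(L[:,0],L[:,1],1);print('low edge y at x=594:',np.polyval(f,594)-15.7,'slope deg',np.degrees(np.arctan(f[0])))
print(np.c_[np.array(low)[::4],L[::4,:2]])
row=[(uv[:,0].min()-.5,220+310/4),(uv[:,0].max()+.5,220+310/4),(205+692/4,220+287/4)]
print('back,capline,tip',plane("side",row,64)[:, :2])
# cradle: wall-top features in first image, orange inner/outer edges
o=contour_big(orange(s0),(205,285,300,340));uv=uvof(o)
P=plane("side",uv,20.5)
print('cradle orange x range at wall tops',np.percentile(P[:,0],[0,1,99,100]),'y',np.percentile(P[:,1],[0,1,99,100]))
```

```text
blue px [223. 282.] [263. 302.]
low edge y at x=594: 297.1169015822231 slope deg 4.27238884354688
[[223.  298.5 622.9 307. ]
 [227.  302.5 615.1 316.3]
 [231.  301.5 609.  314. ]
 [249.  300.5 580.4 311.8]
 [253.  300.5 573.9 311.8]
 [257.  300.5 567.5 311.8]
 [261.  300.5 561.1 311.8]]
back,capline,tip [[622.2 311.9]
 [556.6 312. ]
 [370.5 298.7]]
cradle orange x range at wall tops [521.7 523.5 638.6 639.3] y [264.5 264.5 332.7 334.9]
```

Run:
```python
from h import *
np.set_printoptions(precision=1,suppress=True)
print('tip',plane("side",[(278,291.75)],62), 'cells',plane("side",[(222.5,297.5),(263.5,297.5)],64.3))
# cradle wall-top features from first side image: rows in the back wall & slot end
s0=cv2.imread('pics/side0.png')[...,::-1].copy();o=contour_big(orange(s0),(205,285,300,340))
P=plane("side",uvof(o),20.5);k=np.array([-.9962,-.0872]);x=np.array([.0872,-.9962])*-1  # cradle y, x
a=P[:,:2]@k;b=P[:,:2]@x
h,e=np.histogram(a,np.arange(a.min(),a.max()+3,3));print(h,e[[0,-1]])
h,e=np.histogram(b,np.arange(b.min(),b.max()+3,3));print(h,e[[0,-1]])
print('mid along',(a.min()+a.max())/2,'-> origin along',(a.min()+a.max())/2-12,'far edge->x0',b.min()+31)
```

```text
tip [[534.3 296.3  62. ]] cells [[622.1 312.2  64.3]
 [556.6 312.4  64.3]]
[49 45 14 14 14  9  4  0  0  0  0  0  0  0  0  0  0  0  0  0  0  0  0  0
  9 10 12 14 10 17 30 16 10 13 14 13 24 35  7] [-661.5 -544.5]
[26 26 26 21 21 17 10 14  6  6  7 11  8  7 11 17 23 27 25 32 32  9  1] [213.7 282.7]
mid along -604.151281622296 -> origin along -616.151281622296 far edge->x0 244.69689190428969
```

In the tool's units: 0.041 m / 0.6 = 0.0683, 0.03 m / 0.6 = 0.05.

Request:
move_arm:
  motion:
    - [0, 0, 0, -0.005, 0.0017, 0.0167, 0.03]
    - [0, 0, 0, -0.005, 0.0017, 0.0367, 0.03]
    - [0, 0, 0, -0.005, 0.0017, 0.05, 0.03]
    - [0, 0, 0, -0.005, 0.0017, 0.0583, 0.03]
    - [0, 0, 0, -0.005, 0.0017, 0.0633, 0.03]
    - [0, 0, 0, -0.005, 0.0017, 0.0667, 0.03]
    - [0, 0, 0, -0.005, 0.0017, 0.0683, 0.03]
    - [0, 0, 0, -0.005, 0.0017, 0.0683, 0.03]

```text
clock: 6.22
eef_pos: [597.1, 296.4, 16.4]
tcp_rot: [3.142, 0.0, -3.053]
contact_force: [0.1, 0.4, -0.6]
opening: 0.405
grasp_force: 50.2
```

Run:
```python
from h import *
np.set_printoptions(precision=2,suppress=True)
s,e=grab_frame("side");save(s,'sideC')
S=sensors.sense();print(S["eef_pos"],S["contact_force"],S["wrist_torque"],S["grasp_force"])
save(cv2.resize(s[265:345,205:305],None,fx=7,fy=7),'low')
```

```text
[597.17 296.45  16.47] [-1.01 -0.29 -1.41] [-0.01  0.02  0.02] 50.188466906547546
```

View pics/low.png

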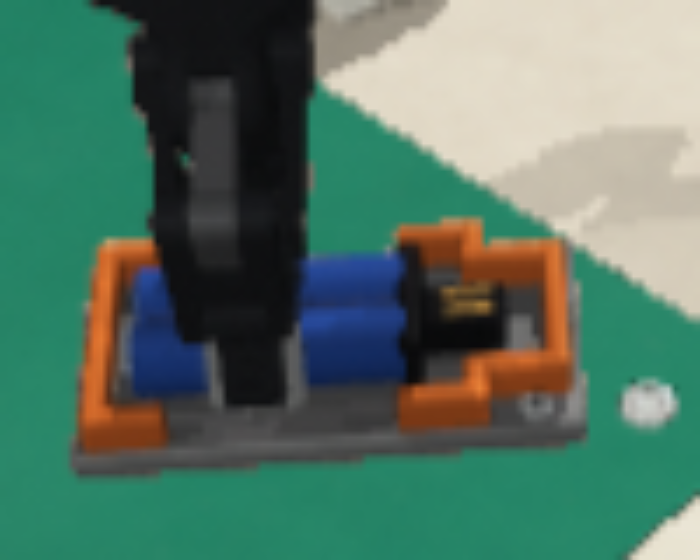

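The pack is inside the pocket with clearance all round and its key in the slot (tip at (505,315), slot end about 545). No contact yet, so I lower the last few millimetres.

Request:
move_arm:
  motion:
    - [0, 0, 0, 0, 0, 0.0017, 0.03]
    - [0, 0, 0, 0, 0, 0.0033, 0.03]
    - [0, 0, 0, 0, 0, 0.005, 0.03]
    - [0, 0, 0, 0, 0, 0.005, 0.03]

```text
clock: 6.78
eef_pos: [597.1, 296.4, 13.7]
tcp_rot: [-3.142, 0.0, -3.053]
contact_force: [-1.6, -1.1, 3.7]
opening: 0.405
grasp_force: 50.8
```

Floor contact is felt (about 5 N, at the expected height). I release gently and rise.

Request:
move_arm:
  motion:
    - [0, 0, 0, 0, 0, 0, 0.038]
    - [0, 0, 0, 0, 0, 0, 0.045]
    - [0, 0, 0, 0, 0, 0, 0.055]
    - [0, 0, 0, 0, 0, 0, 0.065]
    - [0, 0, 0, 0, 0, 0, 0.065]
  grip_force: 20

```text
clock: 7.4
eef_pos: [597.1, 296.4, 13.2]
tcp_rot: [-3.142, -0.0, -3.053]
contact_force: [-1.1, 0.0, -0.4]
opening: 0.759
grasp_force: 0.0
```

In the tool's units: -0.2 m / 0.6 = -0.3333, 0.18 m / 0.6 = 0.3.

Request:
move_arm:
  motion:
    - [0, 0, 0, 0, 0, -0.0167, 0.065]
    - [0, 0, 0, 0, 0, -0.05, 0.065]
    - [0, 0, 0, 0, 0, -0.1167, 0.065]
    - [0, 0, 0, 0, 0, -0.2, 0.065]
    - [0, 0, 0, -0.0667, 0.05, -0.2833, 0.065]
    - [0, 0, 0, -0.1, 0.1333, -0.3333, 0.065]
    - [0, 0, 0, -0.1, 0.2167, -0.3333, 0.065]
    - [0, 0, 0, -0.1, 0.3, -0.3333, 0.065]

```text
clock: 8.4
eef_pos: [641.5, 482.9, 216.5]
tcp_rot: [3.14, 0.003, -3.054]
contact_force: [-0.3, -0.3, 0.1]
opening: 0.762
grasp_force: 0.0
```

Run:
```python
from h import *
np.set_printoptions(precision=2,suppress=True)
p,d=grab_frame("top");s,e=grab_frame("side");save(p,'topD');save(s,'sideD')
c=np.zeros((480,800,3),np.uint8)
c[:,:300]=cv2.resize(p[165:261,205:265],None,fx=5,fy=5);c[:400,300:]=cv2.resize(s[265:345,205:305],None,fx=5,fy=5);save(c,'final')
for nm,im,dd,b in(("top",p,d,(205,170,265,255)),("side",s,e,(205,275,300,340))):
    uv=uvof(contour_big(blue(im),b))
    if len(uv)==0: print(nm,'none');continue
    D=depthpts(nm,uv,dd[uv[:,1].astype(int),uv[:,0].astype(int)])
    k=np.array([-.9962,-.0872]);x=np.array([-.0872,.9962]);q=D[:,:2]-[594.5,295]
    A=np.c_[q@k,q@x,np.ones(len(q))];t=D[:,2]>np.median(D[:,2])-4
    print(nm,len(uv),'top z',np.percentile(D[:,2],[50,90]),'tilt',np.linalg.lstsq(A[t],D[t,2],rcond=None)[0],packpose(nm,im,b,20)[:4])
print(sensors.sense()["eef_pos"],sensors.sense()["contact_force"])
```

```text
top 334 top z [27.91 31.49] tilt [ 2.13 -1.83 57.71] (array([603.88, 296.52]), [36.08540344238281, 54.45859146118164], np.float32(-174.62128), np.float64(-172.16277479459828))
side 589 top z [24.17 26.65] tilt [ 0.03  0.93 17.54] (array([594.81, 300.53]), [42.771934509277344, 64.57344818115234], np.float32(-174.61624), np.float64(-175.5834494214422))
[639.49 486.22 214.92] [ 0.57 -0.02  0.24]
```

View pics/final.png

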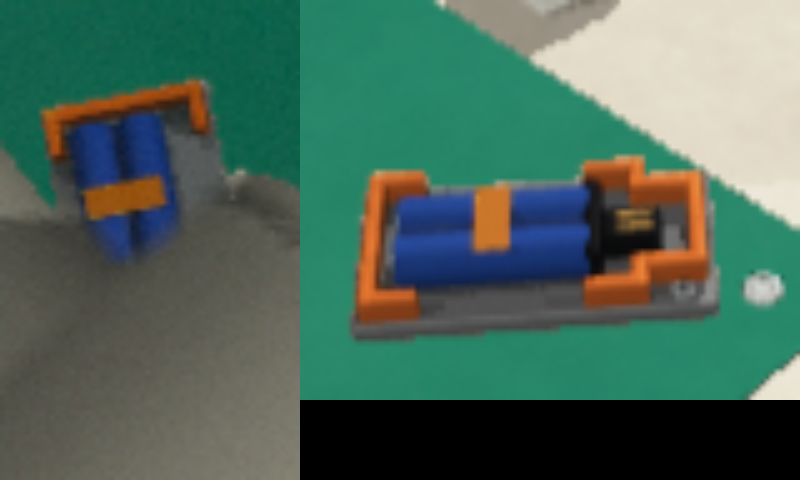

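The pack lies flat in the pocket with its key in the slot (key at (635,225), slot end at about 695). There is no tilt along it, and the top height matches seating on the floor. The gripper is clear.

```bash
python3 -c "
from rig import order
print(order.sign_off())"
```

```text
the job is handed in; nothing more can be done
None
```

The keyed blue pack lies flat on the cradle floor with its key in the slot; it was lowered in and let go, the plain pair was not touched, and the job was handed in at about 8.5 s.

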